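# Load a fresh paper roll into the counter dispenser

## Robot

A 6-joint arm with a two-finger parallel gripper is mounted at the origin on the work surface. World frame = base frame: x ahead of the robot, y to its left, z up, the work surface at z = 0. Lengths are in m, angles in rad, forces in N, time in s.
With the tool pointing down it reaches from about 0.35 to 0.975 m from the base axis. Payload 7.1 kg.
Tool frame: the origin (TCP) lies at the very end of the fingers, on their centre line; the grasp point (between the pads) lies 19 mm behind it; z points along the fingers, y is the line along which they close (so a half turn about z gives the same grasp; the last joint's range is limited). The gripper opens to 88 mm and grips with 3 to 60 N. Pads are 20 mm wide; open, the fingers measure 115 mm over their backs; the gripper's body (75 mm by 178 mm) begins 61 mm behind the grasp point.
Start: joints at [-1.306, 0.423, 1.63, -0, 1.089, -0.019], TCP at [0.175, -0.6, 0.188] pointing down, gripper open.
Joint ranges: [-3, 3], [-0.9, 2.11], [0.09, 2.58], [-1.31, 4.45], [0.11, 2.69], [-2.54, 2.54]. Speed limits (rad/s): [2.39, 2.39, 3.01, 3.14, 3.14, 3.14].

## Interface

Orientations are given as a 3x3 rotation matrix whose columns are the frame's x, y, z axes.
In Python, from station import * gives the robot as it stands. The module is installed in compiled form; this text tells all that it offers. Calls block until the motion is done:
- movep(position, orientation): joint-space move of the TCP to a pose.
- movel(position, attitude=None, vel=0.15): straight line of the TCP; attitude=None keeps the orientation; vel is the mean speed in m/s.
- set_joints(angles): joint-space move.
- open_jaws() and close(): open the fingers fully, or close them until they stop; the grip force is fixed at half the most.
- dwell(seconds).
- solve_ik(position, orientation): joint angles nearest the present ones, or None.
- read_state(): the state.
- grab_frame(name): name is "scene" or "top" or "wrist"; returns (picture, depth): 400x640x3 uint8, blue, green, red; 400x640 float32, m along the optical axis (not along the pixel's ray), 0 where there is no reading.
- camera_info(name): a dict with "fx", "fy", "cx", "cy" (pixels), "position" and "attitude" of the camera in the world. Camera axes: x right, y up, looking along -z (the intrinsics and any distortion apply to the point x, -y, -z); pixel columns grow to the right and rows downward; lengths in m; the calibration is good to about 2 mm. A picture is of the moment at which its call begins: read the wrist's pose just before it. camera_info takes no time and is no camera call; for the wrist camera it gives the pose at the moment of the call.
A pose or a line that the arm cannot do raises Unreachable and nothing moves.
- finish_job(): hands the job in; it is judged then, once.
The state is a dict: "clock": time; "joint_positions": joint angles; "joint_vel": joint speeds; "joint_efforts": joint torques, N m; "tcp_pos": TCP position; "orientation": TCP orientation; "force": force on the tool from outside, world axes, zero at the start; "wrist_torque": the same for the moment, N m; "width": finger opening in m; "gripper_force": force on a finger pad.
Only numpy, scipy, OpenCV 4.12 (cv2) and the standard library are available. Lean on these libraries where they do the work, as an engineer would, in place of code of your own. Each camera call takes 0.05 s, during which the arm holds its last target. There are 200 camera calls.

## Task

Load the fresh roll of wrapping paper into the green dispenser: put the red sprung pin of its spindle into the closed round cup, lay the black pin at the other end on the sloped guide of the opposite bracket and let go of the roll. Then push that black end down its guide, squeezing the spring, until it snaps into the pocket below, and leave the roll held between both brackets. Leave the jar, the brass pan and the root bundle where they are.

Things in the scene. Friction and masses are not known exactly. Their poses are not given: they have to be found in the camera images.
- roll_center (a point): Centre of the brown kraft paper roll, on its axis: a cylinder 56 mm in diameter, 140 mm long (white band round its middle), tight on a grey plastic spindle of 22 mm diameter that ends 85 mm from here on the black side, 80 mm on the red side. 0.2 to 0.35 kg in all. It starts level, axis 42 mm above the counter. Its y axis points along the spindle to the red pin.
- red_tip (a point): Outermost point of the red sprung pin at one end of the spindle, 103 mm from the roll's centre when the spring is out. Round pin 10 mm in diameter, hemispherical tip, showing 23 mm; it pushes back into the spindle against a spring (about 2 N to start it, plus 0.4 N per mm).
- black_tip (a point): Outermost point of the fixed black pin at the other end, 103 mm from the roll's centre, on the axis; 14 mm in diameter, smooth round tip, 18 mm long. Tip to tip the free spindle is 206 mm. Pushing it down the guide must also carry the roll about 10 mm towards the closed cup: push down and inward along the slope, as a push straight down drags hard under the fingers.
- plunger (a joint): How far the red pin is pushed into the spindle, in m: 0 fully out, at most 0.017. About 0.002 to 0.003 when the roll is properly held in the dispenser; it must pass about 0.010 while the black pin goes under the lower edge of the guide.
- dispenser: Green steel dispenser fixed to the counter; origin at the counter midway between its brackets. Its y axis points from the drop-in bracket (-y) to the closed cup (+y). Base plate 8 mm thick, 240 mm along y, from 80 mm in front (-x) to 46 mm behind. A tear bar, top 38 mm above the counter, runs along y 74 mm in front. Brackets are 44 mm wide along x and up to 112 mm high.
- closed_cup (a point): Bottom of the closed round cup for the red pin, on its axis, at +101.5 mm along the dispenser's y, 72 mm above the counter. Bore 13 mm, 5 mm deep, then a cone widening to about 26 mm at the mouth, 11 mm from the bottom; too narrow for the black pin. It is entered from the roll's side; with the black end raised 15 to 20 degrees the spindle clears the guide on the other bracket.
- open_cup (a point): Middle of the back wall of the pocket for the black pin, at -101.5 mm along the dispenser's y, 72 mm above the counter. Pocket 7 mm deep, 18 mm wide, about 17 mm high; its floor reaches 8 mm further towards the roll as a lip, so the pin cannot be pushed too low. Once the pin is under the guide's lower edge and the push is taken off, the spring drives it outward into the pocket.
- rest: Dark wooden rest on which the fresh roll lies between two low rails, fixed to the counter: board 100 x 150 x 10 mm, rails 18 mm high, 44 mm over their outsides, along its y. Origin at the counter, under its centre.
- jar_center (a point): Bystander: middle of a glass jar of sliced root, 92 mm in diameter, 132 mm high, steel lid.
- pan_center (a point): Bystander: middle of a brass weighing pan, 110 mm across, 20 mm high.
- bundle_center (a point): Bystander: middle of a tied bundle of pale root slices, 42 x 120 x 13 mm.
- guide_edge (a point): Middle of the lower edge of the steel guide plate over the pocket, 10 mm above and 7 mm inward (towards the roll) of open_cup. From here the plate rises 28 mm outward and up, leaning 30 degrees from vertical, between wings 19 mm apart at the bottom, 26 at the top. The black pin rests on it with its tip about 24 mm above open_cup when the red pin is in its cup and the roll is let go.
Things that resemble listed ones, but are neither listed nor needed, are in the scene too. Of the things that look like the part that bears roll_center, the larger one is meant.

How it is judged:
On the way:
1. the red pin is in the closed cup, the black pin lies on the sloped guide, and the roll has been let go (distance between red_tip and closed_cup below 0.008 m and z of black_tip in the frame of dispenser between 0.082 and 0.115 m and horizontal distance between black_tip and open_cup below 0.015 m and contact force between the fingers and roll below 0.2 N), for 0.3 s.
At the end, for the whole second after the job is handed in: The red pin's tip is within 5 mm of the bottom of the closed cup, the black pin's tip within 5 mm of the middle of the pocket's back wall, the spindle in line with the dispenser to 0.05 rad, and the roll at rest and let go (distance between red_tip and closed_cup below 0.005 m and distance between black_tip and open_cup below 0.005 m and angle between the y axis of roll_center and the y axis of dispenser, either way round below 0.05 rad and linear speed of roll below 0.02 m/s and contact force between the arm and roll below 0.2 N); the robot touches nothing.
It fails at once if the jar is moved more than 25 mm (distance of jar_center from where it was at the start of the episode above 0.025 m).
It fails at once if the pan is moved more than 25 mm (distance of pan_center from where it was at the start of the episode above 0.025 m).
It fails at once if the bundle is moved more than 25 mm (distance of bundle_center from where it was at the start of the episode above 0.025 m).
It also fails if it takes over 50 s, if anything falls off the work surface, if the arm or the gripper's body presses on something with over 40 N, if the wrist force passes 120 N, or if a joint passes its speed limit or range.

## Working session

There is one attempt and no reset: what is moved stays moved. The work goes in short steps, each a Python script; the robot and the scene stay as the last script left them, time stands still between calls to the robot, and variables do not carry over. Pictures are saved under pics/ and viewed, at most 10 in all, crops included, and the job is handed in when it is done.

```bash
mkdir -p pics; python3 - <<'E'
from station import *
import cv2,numpy as np
for n in ("scene","top"):
    p,d=grab_frame(n); cv2.imwrite(f"pics/{n}0.png",p); np.savez(f"{n}0.npz",p=p,d=d)
    print(n,camera_info(n))
s=read_state();print(s["clock"],s["force"])
E
```

```text
scene {'fx': 499.7502646050851, 'fy': 499.7502646050851, 'cx': 324.68685582410205, 'cy': 198.5829455433486, 'position': array([1.41694015, 0.95522223, 1.45104631]), 'attitude': array([[-0.75994301, -0.47394878,  0.44481365],
       [ 0.64993341, -0.56308162,  0.51041713],
       [ 0.00855481,  0.67698718,  0.73594509]])}
top {'fx': 420.42926952547424, 'fy': 420.42926952547424, 'cx': 315.76524055139964, 'cy': 197.86235043792843, 'position': array([0.44674963, 0.02386786, 1.38192513]), 'attitude': array([[ 2.75664309e-02,  9.94318357e-01, -1.02815836e-01],
       [-9.99619892e-01,  2.73785227e-02, -3.23865421e-03],
       [-4.05307629e-04,  1.02866033e-01,  9.94695137e-01]])}
0.1 [-0.90028974  0.44053849 -0.37257791]
```

View pics/top0.png

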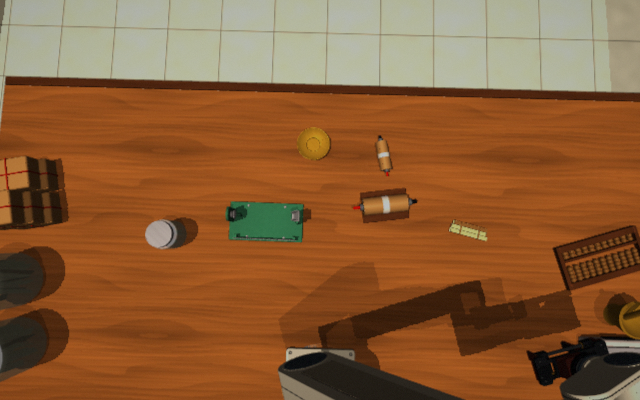

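View pics/scene0.png

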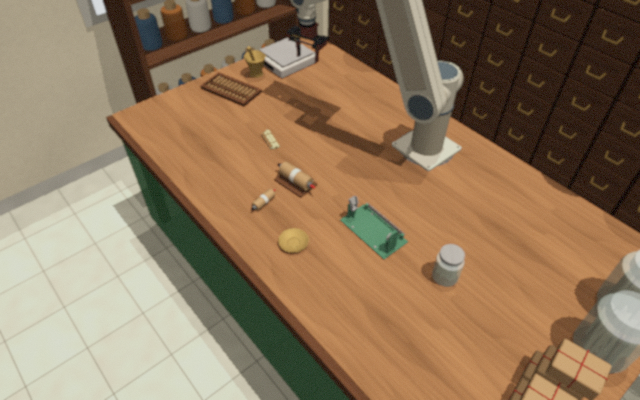

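The top view shows the roll at (387,205) with its red pin to the left (+y). The dispenser is at (266,222), with the steel guide on its right and the closed cup on its left. Next I'll get rough positions and take a wrist view of each.

```bash
cat > h.py <<'E'
from station import *
import cv2,numpy as np
def world(ci,u,v,d):
    u,v,d=map(np.asarray,(u,v,d))
    c=np.stack([(u-ci["cx"])/ci["fx"]*d,-(v-ci["cy"])/ci["fy"]*d,-d],-1)
    return c@ci["attitude"].T+ci["position"]
def pix(ci,P):
    c=(np.asarray(P)-ci["position"])@ci["attitude"]
    return np.stack([ci["cx"]+ci["fx"]*c[...,0]/-c[...,2],ci["cy"]-ci["fy"]*c[...,1]/-c[...,2]],-1)
def cloud(ci,d):
    v,u=np.mgrid[:d.shape[0],:d.shape[1]]
    return world(ci,u,v,d)
def shot(name,f):
    ci=camera_info(name);p,d=grab_frame(name)
    cv2.imwrite(f"pics/{f}.png",p);np.savez(f"{f}.npz",p=p,d=d,ci=ci);return ci,p,d
# tool down; y (closing) along world +x rotated by yaw; tilt t about world x raises -y end
def R(yaw=0.,t=0.,flip=1):
    c,s=np.cos(yaw),np.sin(yaw); Z=np.array([[c,-s,0],[s,c,0],[0,0,1]])
    base=np.array([[0,flip,0],[flip,0,0],[0,0,-1.]])
    T=cv2.Rodrigues(np.array([-t,0,0.]))[0]
    return Z@T@base
E
python3 - <<'E'
from h import *
ci=camera_info("top"); d=np.load("top0.npz")["d"]
C=cloud(ci,d)
for n,(u,v) in dict(roll=(387,205),red=(357,207),blk=(413,202),cup=(234,214),guide=(297,215),plate=(266,225),pan=(313,144),jar=(161,234),bund=(468,231)).items(): print(n,C[v,u].round(3))
Rz=R()
for p in ([.43,-.22,.35],[.43,.17,.35]):
    for f in (1,-1):
        q=solve_ik(p,R(flip=f));print(p,f,None if q is None else np.round(q,2))
E
```

```text
roll [ 0.566 -0.196  0.07 ]
red [ 0.559 -0.104  0.045]
blk [ 0.58  -0.283  0.045]
cup [0.525 0.284 0.059]
guide [0.525 0.084 0.105]
plate [0.495 0.188 0.007]
pan [0.769 0.043 0.005]
jar [0.456 0.485 0.128]
bund [ 0.494 -0.47   0.01 ]
[0.43, -0.22, 0.35] 1 [-0.5   0.05  1.74 -0.    1.35 -0.5 ]
[0.43, -0.22, 0.35] -1 None
[0.43, 0.17, 0.35] 1 [ 0.35  0.01  1.78 -0.    1.35  0.35]
[0.43, 0.17, 0.35] -1 None
```

```bash
python3 - <<'E'
from h import *
movep([.50,.185,.33],R()); ci,p,d=shot("wrist","wd"); print(ci)
movep([.54,-.195,.30],R()); ci,p2,d=shot("wrist","wr"); print(ci["position"],read_state()["clock"])
cv2.imwrite("pics/both.png",cv2.resize(np.vstack([p,p2]),(480,600)))
E
```

```text
{'fx': 302.37463195746403, 'fy': 302.37463195746403, 'cx': 323.26479437676306, 'cy': 203.04170225720995, 'position': array([0.49900283, 0.25737181, 0.52749402]), 'attitude': array([[ 9.99999938e-01, -2.19377828e-04,  2.75027496e-04],
       [ 1.37970584e-04,  9.63687664e-01,  2.67031960e-01],
       [-3.23621497e-04, -2.67031906e-01,  9.63687634e-01]])}
[ 0.53882261 -0.12127595  0.49781055] 4.65
```

View pics/both.png

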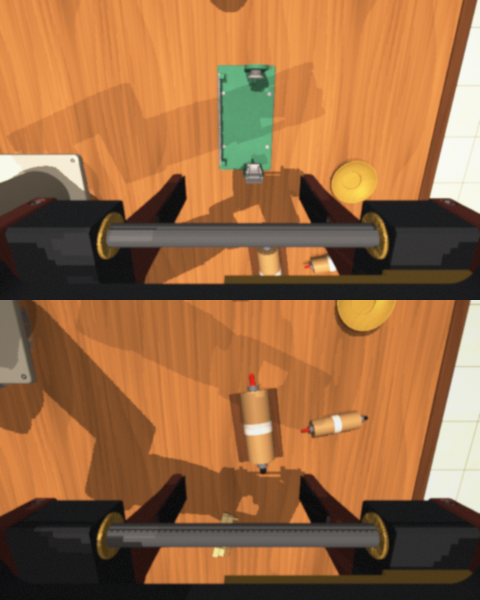

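Both are in view: the roll is at about (257,425) in the combined picture with its red pin up (+y), and the dispenser plate is at (247,115) with the guide at (254,172). Next I'll fit both from colour and depth.

```bash
python3 - <<'E'
from h import *
def load(f):
    z=np.load(f+".npz",allow_pickle=True); return z["ci"].item(),z["p"],z["d"]
for f,box in (("wr",(.45,.65,-.33,-.07)),("top0",(.45,.65,-.33,-.07))):
    if f=="top0": ci=camera_info("top");z=np.load("top0.npz");p,d=z["p"],z["d"]
    else: ci,p,d=load(f)
    C=cloud(ci,d);inb=(C[...,0]>box[0])&(C[...,0]<box[1])&(C[...,1]>box[2])&(C[...,1]<box[3])&(d>0)
    hsv=cv2.cvtColor(p,cv2.COLOR_BGR2HSV)
    m=inb&(C[...,2]>.052)&(C[...,2]<.085); P=C[m]
    c=P.mean(0); w,V=np.linalg.eigh(np.cov(P[:,:2].T)); a=V[:,1]*np.sign(V[1,1]); s=(P[:,:2]-c[:2])@a; n=(P[:,:2]-c[:2])@[-a[1],a[0]]
    mid=c[:2]+a*(np.percentile(s,1)+np.percentile(s,99))/2
    print(f,m.sum(),"mid",mid.round(4),"mean",c.round(4),"axis",a.round(4),"len",np.ptp(np.percentile(s,[1,99])),"wid",np.percentile(n,[1,99]).round(4),"ztop",np.percentile(P[:,2],98))
    for nm,mm in (("red",inb&(hsv[...,1]>180)&((hsv[...,0]<5)|(hsv[...,0]>174))&(C[...,2]>.03)),("blk",inb&(hsv[...,2]<60)&(C[...,2]>.03))):
        Q=C[mm]; print(nm,len(Q), Q.mean(0).round(4) if len(Q) else "", Q.min(0).round(3) if len(Q) else "",Q.max(0).round(3) if len(Q) else "")
for f in ("wd","top0"):
    if f=="top0": ci=camera_info("top");z=np.load("top0.npz");p,d=z["p"],z["d"]
    else: ci,p,d=load(f)
    C=cloud(ci,d);hsv=cv2.cvtColor(p,cv2.COLOR_BGR2HSV)
    g=(hsv[...,0]>55)&(hsv[...,0]<90)&(hsv[...,1]>90)&(C[...,0]>.38)&(C[...,0]<.62)&(C[...,1]>.02)&(C[...,1]<.35)&(d>0)
    # plate corners on z=8mm plane: intersect rays
    v,u=np.nonzero(g&(C[...,2]<.02)); r=world(ci,u,v,np.ones(len(u)))-ci["position"]; Q=ci["position"]+r*((.008-ci["position"][2])/r[:,2])[:,None]
    print(f,"plate",cv2.minAreaRect((Q[:,:2]*1000).astype(np.float32)),C[g&(C[...,2]<.02)][:,2].mean())
    hi=(C[...,2]>.06)&(C[...,2]<.13)&(C[...,0]>.45)&(C[...,0]<.6)&(C[...,1]>.03)&(C[...,1]<.34)&(d>0)
    for lo,up in ((.03,.15),(.22,.34)):
        Q=C[hi&(C[...,1]>lo)&(C[...,1]<up)]
        for z0 in (.06,.08,.095,.105):
            q=Q[(Q[:,2]>z0)&(Q[:,2]<z0+.015)]
            if len(q): print(" br",z0,len(q),q.mean(0).round(4),q.min(0).round(4),q.max(0).round(4))
    bar=(C[...,2]>.025)&(C[...,2]<.05)&(C[...,0]>.4)&(C[...,0]<.47)&(C[...,1]>.05)&(C[...,1]<.32)&(d>0);Q=C[bar]
    print(" bar",len(Q),cv2.minAreaRect((Q[:,:2]*1000).astype(np.float32)))
ci,p,d=load("wd")
a=pix(ci,[[.525,.08,.1],[.525,.28,.1]]).astype(int);print(a)
crop=lambda c,s:cv2.resize(p[max(0,c[1]-s):c[1]+s,c[0]-s:c[0]+s],(380,380),interpolation=cv2.INTER_CUBIC)
cv2.imwrite("pics/br.png",np.hstack([crop(x,28) for x in a]))
E
```

```text
wr 3510 mid [ 0.5694 -0.1951] mean [ 0.5687 -0.1905  0.0655] axis [-0.1404  0.9901] len 0.15011613907100813 wid [-0.0261  0.0251] ztop 0.07155972972092473
red 166 [ 0.5357 -0.1471  0.2447] [ 0.463 -0.204  0.045] [ 0.613 -0.093  0.441]
blk 51581 [ 0.5339 -0.1719  0.4329] [ 0.458 -0.29   0.047] [ 0.62  -0.16   0.455]
top0 729 mid [ 0.5715 -0.1928] mean [ 0.5713 -0.1912  0.0638] axis [-0.1395  0.9902] len 0.14390223547032274 wid [-0.0258  0.0243] ztop 0.07267462274869622
red 15 [ 0.5587 -0.1035  0.0444] [ 0.556 -0.111  0.036] [ 0.563 -0.095  0.049]
blk 24 [ 0.5791 -0.2375  0.0461] [ 0.538 -0.292  0.033] [ 0.592 -0.116  0.053]
wd plate ((505.65606689453125, 189.12237548828125), (233.5785675048828, 120.10502624511719), 89.52119445800781) 0.008771403672416023
 br 0.06 154 [0.5218 0.0941 0.0653] [0.5001 0.0844 0.0605] [0.5438 0.1017 0.0749]
 br 0.08 168 [0.5212 0.0901 0.0885] [0.5    0.0791 0.0801] [0.544  0.1032 0.0949]
 br 0.095 225 [0.5222 0.0843 0.1027] [0.5059 0.0758 0.095 ] [0.5376 0.1014 0.11  ]
 br 0.105 109 [0.5221 0.0831 0.1074] [0.5059 0.0763 0.1051] [0.5376 0.0956 0.1137]
 br 0.
[... 649 characters left out ...]
 0.08 27 [0.5265 0.0918 0.0875] [0.5043 0.0819 0.0812] [0.5448 0.1053 0.0943]
 br 0.095 42 [0.5243 0.0865 0.1028] [0.5093 0.0802 0.096 ] [0.5403 0.1019 0.1098]
 br 0.105 18 [0.5262 0.0864 0.1079] [0.5091 0.0802 0.1051] [0.5399 0.0953 0.1141]
 br 0.06 15 [0.5295 0.2875 0.0673] [0.5121 0.2807 0.0601] [0.546  0.2962 0.0748]
 br 0.08 29 [0.5252 0.291  0.0858] [0.5049 0.2821 0.0806] [0.5477 0.2977 0.0947]
 br 0.095 35 [0.5264 0.2982 0.1037] [0.5071 0.2947 0.0954] [0.547  0.3033 0.1095]
 br 0.105 25 [0.5253 0.2983 0.109 ] [0.5127 0.2943 0.1061] [0.54   0.3023 0.1144]
 bar 79 ((455.1946105957031, 190.6070556640625), (198.82350158691406, 11.433213233947754), 88.74091339111328)
[[340 240]
 [342 101]]
```

View pics/br.png

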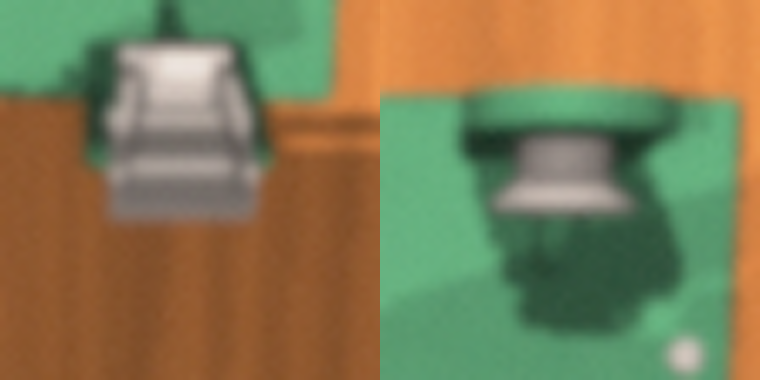

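The closed cup's flared mouth and the guide between its wings both fit the description. The dispenser origin is about (0.523, 0.189) with yaw about -0.009. Next I'll refine the roll centre and grasp it, then check the red tip from the raised approach pose.

```bash
cat >> h.py <<'E'
YAW=-.009
O=np.array([.523,.189,0]); U=np.array([-np.sin(YAW),np.cos(YAW),0])
CUP=O+.1015*U+[0,0,.072]; OPEN=O-.1015*U+[0,0,.072]
def pose(red,t,back=.017):   # TCP pose putting the red tip (spring out) at red, black end raised by t
    A=R(YAW,t); a=A[:,0]; return red-.103*a+back*A[:,2],A
E
python3 - <<'E'
from h import *
z=np.load("wr.npz",allow_pickle=True);ci,p,d=z["ci"].item(),z["p"],z["d"]
C=cloud(ci,d);a=np.array([-np.sin(.141),np.cos(.141)]);n=np.array([a[1],-a[0]])
c0=np.array([.5694,-.1951]);X=C[...,:2]-c0;s=X@a;t=X@n
m=(abs(t)<.035)&(abs(s)<.13)&(d>0)
k=m&(C[...,2]>.058)&(C[...,2]<.08); print("s",np.percentile(s[k],[.5,99.5]).round(4),"t",np.percentile(t[k],[.5,99.5]).round(4))
g=p.min(-1); w=k&(g>130);print("band s",s[w].mean(),w.sum())
k2=m&(C[...,2]>.035)&(C[...,2]<.058)&(abs(t)<.008);print("ends",s[k2].min(),s[k2].max())
for lo,hi in ((-.06,-.03),(.03,.06)):
    q=k&(s>lo)&(s<hi); top=t[q]; print("t mid",(np.percentile(top,1)+np.percentile(top,99))/2)
s0=(np.percentile(s[k],.5)+np.percentile(s[k],99.5))/2; t0=(np.percentile(t[k],.5)+np.percentile(t[k],99.5))/2
c=c0+s0*a+t0*n;print("centre",c,s0,t0)
np.save("centre.npy",c)
assert abs(s0)<.006 and abs(t0)<.004
A=R(.141)
movep([*c,.13],A);movel([*c,.025],vel=.12);close();s=read_state();print(s["width"],s["gripper_force"],s["clock"])
movel([*c,.24],vel=.25)
P,A=pose(CUP-.05*R(YAW,.31)[:,0],.31)
print(P);movep(P+[0,0,.06],A)
s=read_state();print(s["width"],s["force"],s["clock"])
ci,p,d=shot("wrist","held"); C=cloud(ci,d)
hsv=cv2.cvtColor(p,cv2.COLOR_BGR2HSV)
m=(hsv[...,1]>150)&((hsv[...,0]<6)|(hsv[...,0]>172))&(C[...,2]>.1)&(C[...,2]<.2)&(C[...,1]>.15)
print("red expected",CUP-.05*A[:,0]+[0,0,.06],C[m].mean(0),m.sum(),C[m][np.argsort(C[m]@A[:,0])[-5:]].mean(0))
E
```

```text
s [-0.0678  0.0709] t [-0.0229  0.0235]
band s 0.0014069788925617872 495
ends -0.09999347636440871 0.10285839655739158
t mid 0.00028178684732316217
t mid 0.00025675995896361214
centre [ 0.56945855 -0.19353991] 0.0015363771357056952 0.0002772133771573367
0.04050933178279657 23.23593780398369 7.2167
[0.52255547 0.13960897 0.1024843 ]
0.0007330957350381432 [ 0.05254034 -0.4617993  -0.20437028] 9.5833
red expected [0.52348494 0.24288114 0.14725293] [0.51856115 0.16216262 0.19858788] 6 [0.51927568 0.16219152 0.19854308]
```

View pics/held.png

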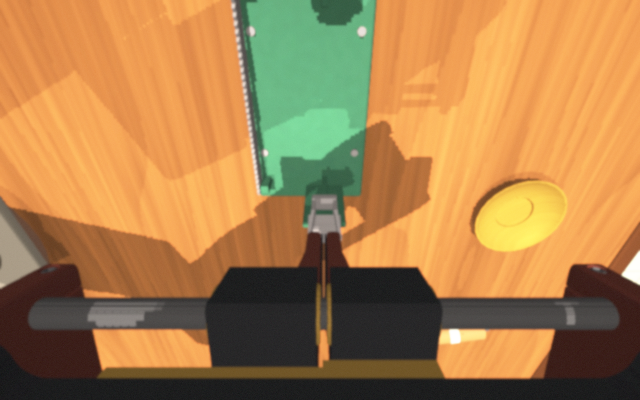

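The grasp failed: the jaws closed empty (width 0.7 mm). I'll find out where the roll is now.

```bash
python3 - <<'E'
from h import *
movep([.54,-.185,.30],R()); s=read_state();print(s["tcp_pos"],s["clock"]); 
open_jaws()
ci,p,d=shot("wrist","wr2");ci2,p2,d2=shot("scene","sc2")
C=cloud(ci,d)
u,v=pix(ci2,[.57,-.19,.05]).astype(int)
cv2.imwrite("pics/look.png",np.hstack([cv2.resize(p,(480,300)),cv2.resize(p2[v-50:v+50,u-50:u+50],(300,300))]))
k=(C[...,2]>.058)&(C[...,2]<.12)&(C[...,1]<-.1)&(C[...,1]>-.3)&(C[...,0]>.5)&(C[...,0]<.64)
P=C[k];print(k.sum(),P.mean(0),P.min(0),P.max(0))
E
```

```text
[ 0.53978786 -0.18437002  0.29946173] 11.0167
3025 [ 0.56881246 -0.19074085  0.0670474 ] [ 0.53827082 -0.26620963  0.05801617] [ 0.60087181 -0.12230509  0.07286605]
```

View pics/look.png

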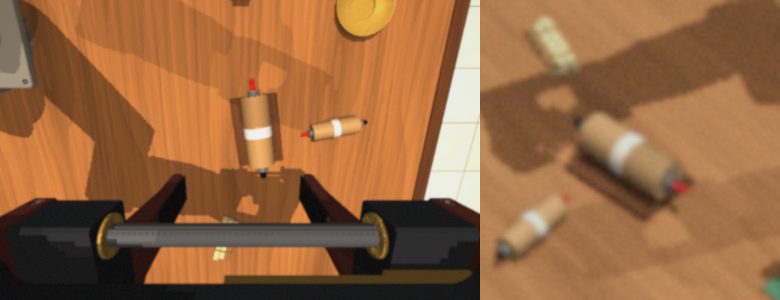

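The roll is undisturbed at (258,133). I'll retry, checking the state at each stage.

```bash
python3 - <<'E'
from h import *
c=np.load("centre.npy"); A=R(.141)
def pr(t):
    s=read_state();print(t,s["tcp_pos"].round(4),s["orientation"][:,1].round(3),"w",round(s["width"],4),round(s["gripper_force"],1),s["force"].round(1),round(s["clock"],2))
pr("open");movep([*c,.13],A);pr("above");movel([*c,.025],vel=.12);pr("down")
close();pr("closed");dwell(.3);pr("after")
shot("scene","grip");ci=camera_info("scene")
u,v=pix(ci,[*c,.05]).astype(int);p=cv2.imread("pics/grip.png");cv2.imwrite("pics/gripc.png",cv2.resize(p[v-60:v+60,u-60:u+60],(480,480)))
E
```

```text
open [ 0.54  -0.185  0.3  ] [ 1.  0. -0.] w 0.0878 0.0 [ 0.5  0.7 -1.1] 12.49
above [ 0.5702 -0.1938  0.131 ] [0.99  0.14  0.001] w 0.0879 0.0 [0.4 1.  1.4] 13.22
down [ 0.5701 -0.1938  0.0258] [0.99  0.141 0.001] w 0.0876 0.0 [-0.2  0.2 -0.2] 14.24
closed [ 0.57   -0.1935  0.0253] [0.99  0.141 0.001] w 0.0401 23.6 [1.9 1.2 2.9] 15.08
after [ 0.57   -0.1936  0.0253] [0.99  0.141 0.001] w 0.0401 24.2 [2.2 1.7 4.9] 15.38
```

View pics/gripc.png

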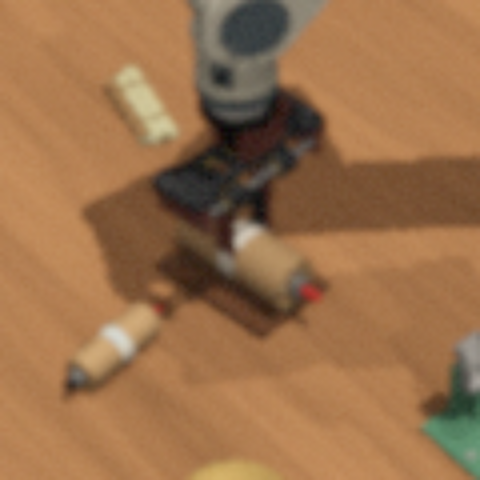

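Width is stable at 40 mm where the 56 mm roll should be, so I need to see whether the roll has moved. I'll check its height numerically in this grip, then after a slow 15 mm lift.

```bash
python3 - <<'E'
from h import *
c=np.load("centre.npy"); a=np.array([-np.sin(.141),np.cos(.141)]);n=np.array([a[1],-a[0]])
def prof(cam):
    ci=camera_info(cam);p,d=grab_frame(cam);C=cloud(ci,d);X=C[...,:2]-c;s=X@a;t=X@n
    for lo,hi in ((-.11,-.09),(-.065,-.03),(.03,.065),(.085,.105)):
        q=(s>lo)&(s<hi)&(abs(t)<.05)&(d>0)&(C[...,2]>.028)&(C[...,2]<.11)
        if q.sum()>3: print(cam,lo,q.sum(),"t",np.percentile(t[q],[2,98]).round(4),"ztop",np.percentile(C[q][:,2],98).round(4),"t at top",t[q][C[q][:,2]>np.percentile(C[q][:,2],80)].mean().round(4))
    return ci,p,d
prof("top");ci,p,d=prof("wrist"); 
s=read_state();P=s["tcp_pos"];print(s["width"],s["force"].round(1),s["clock"])
movel(P+[0,0,.015],vel=.05);s=read_state();print("lift",s["width"],s["gripper_force"],s["force"].round(1),s["clock"])
prof("wrist");prof("top")
ci=camera_info("scene");p,d=grab_frame("scene")
u,v=pix(ci,[*c,.06]).astype(int);g=cv2.resize(p[v-35:v+35,u-35:u+35],(400,400),interpolation=cv2.INTER_CUBIC)
ci=camera_info("wrist");pw,d=grab_frame("wrist");
cv2.imwrite("pics/lift.png",np.hstack([g,cv2.resize(pw[60:400,150:490],(400,400))]))
E
```

```text
top 0.03 158 t [-0.0242  0.0284] ztop 0.0714 t at top 0.0042
top 0.085 17 t [-0.0008  0.0066] ztop 0.0488 t at top 0.0025
wrist -0.11 87 t [-0.0072  0.0056] ztop 0.0504 t at top -0.0009
wrist -0.065 1660 t [-0.0247  0.0233] ztop 0.0714 t at top -0.0007
wrist 0.03 6221 t [-0.026   0.0246] ztop 0.0714 t at top -0.0003
wrist 0.085 570 t [-0.0054  0.004 ] ztop 0.0489 t at top -0.0005
0.03988844170792344 [3.1 2.5 5.5] 15.5333
lift 0.0006210100769931279 0.0 [ 0.8  0.4 -0. ] 15.9917
wrist -0.11 99 t [-0.0044  0.0024] ztop 0.0505 t at top -0.0004
wrist -0.065 51 t [-0.0026  0.0006] ztop 0.0713 t at top -0.0011
wrist 0.03 5303 t [-0.0255  0.0251] ztop 0.0712 t at top 0.0004
wrist 0.085 482 t [-0.0045  0.0051] ztop 0.0487 t at top 0.0
top 0.03 167 t [-0.0235  0.0284] ztop 0.0729 t at top 0.0018
top 0.085 18 t [-0.0009  0.0072] ztop 0.0491 t at top 0.0028
```

View pics/lift.png

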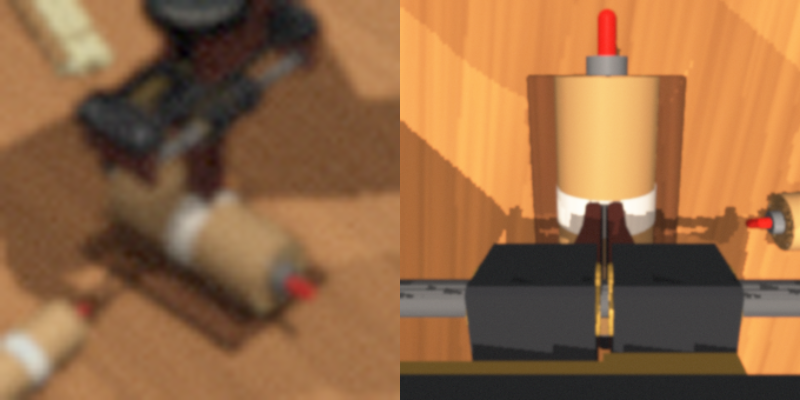

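The closed fingers sit on top of the roll at a reported TCP of 40 mm, so the fingertips are really higher than reported. I'll measure the tips in the tool frame from the stored wrist images.

```bash
python3 - <<'E'
from h import *
s=read_state();print(s["tcp_pos"])
P,_=pose(CUP-.05*R(YAW,.31)[:,0],.31)
for f,T,A in (("held",P+[0,0,.06],R(YAW,.31)),("wr",np.array([.54,-.195,.30]),R()),("wr2",np.array([.54,-.185,.30]),R())):
    z=np.load(f+".npz",allow_pickle=True);ci,p,d=z["ci"].item(),z["p"],z["d"]
    Q=(cloud(ci,d)-T)@A   # tool frame
    m=(d>0)&(abs(Q[...,0])<.03)&(abs(Q[...,1])<.07)&(Q[...,2]>-.12)&(Q[...,2]<.03)
    for zb in np.arange(-.08,.03,.01):
        q=Q[m&(Q[...,2]>=zb)&(Q[...,2]<zb+.01)]
        if len(q): print(f,round(zb,3),len(q),q.min(0).round(3),q.max(0).round(3))
    print(f,"camera in tool",((ci["position"]-T)@A).round(4))
E
```

```text
[ 0.56953925 -0.19351987  0.03992342]
held -0.08 459 [-0.007 -0.012 -0.08 ] [ 0.011  0.01  -0.07 ]
held -0.07 349 [ 0.008 -0.011 -0.07 ] [ 0.011  0.009 -0.06 ]
held -0.06 303 [ 0.005 -0.01  -0.06 ] [ 0.011  0.008 -0.05 ]
held -0.05 238 [ 0.008 -0.01  -0.05 ] [ 0.011  0.008 -0.04 ]
held -0.04 97 [ 0.009 -0.01  -0.04 ] [ 0.011  0.008 -0.035]
held camera in tool [ 0.0722 -0.001  -0.1972]
wr -0.08 1017 [-0.008 -0.056 -0.08 ] [ 0.013  0.054 -0.07 ]
wr -0.07 855 [-0.01  -0.055 -0.07 ] [ 0.013  0.053 -0.06 ]
wr -0.06 725 [-0.009 -0.054 -0.06 ] [ 0.013  0.052 -0.05 ]
wr -0.05 609 [-0.01  -0.054 -0.05 ] [ 0.013  0.052 -0.04 ]
wr -0.04 198 [-0.009 -0.053 -0.04 ] [ 0.013  0.051 -0.035]
wr camera in tool [ 0.0737 -0.0012 -0.1978]
wr2 -0.08 1017 [-0.009 -0.056 -0.08 ] [ 0.012  0.054 -0.07 ]
wr2 -0.07 851 [-0.01  -0.055 -0.07 ] [ 0.012  0.053 -0.06 ]
wr2 -0.06 726 [-0.01  -0.054 -0.06 ] [ 0.012  0.052 -0.05 ]
wr2 -0.05 601 [-0.011 -0.054 -0.05 ] [ 0.012  0.052 -0.04 ]
wr2 -0.04 218 [-0.01  -0.054 -0.04 ] [ 0.012  0.051 -0.034]
wr2 camera in tool [ 0.0729 -0.0013 -0.1977]
```

The depth data shows the real fingertips end 35 mm short of the reported TCP, the same open and closed. I'll use a grasp point 54 mm behind the TCP and regrasp with that correction.

```bash
sed -i 's/back=.017/back=.052/' h.py; cat >> h.py <<'E'
def pr(t):
    s=read_state();print(t,s["tcp_pos"].round(4),"w",round(s["width"],4),round(s["gripper_force"],1),s["force"].round(1),round(s["clock"],2));return s
E
python3 - <<'E'
from h import *
c=np.load("centre.npy")
movel([*c,.055],vel=.3);open_jaws();movel([*c,-.010],vel=.15);pr("down")
close();s=pr("closed")
if s["width"]<.05: raise SystemExit
movel([*c,.12],vel=.25);s=pr("lift")
if s["width"]<.05: raise SystemExit
P,A=pose(CUP-.04*R(YAW,.31)[:,0],.31)
movep(P+[0,0,.05],A);pr("at")
ci,p,d=shot("wrist","held2"); C=cloud(ci,d)
hsv=cv2.cvtColor(p,cv2.COLOR_BGR2HSV)
m=(hsv[...,1]>150)&((hsv[...,0]<6)|(hsv[...,0]>172))&(C[...,2]>.1)&(C[...,2]<.2)&(C[...,1]>.15)
q=C[m];k=q@A[:,0]
print("red expected",CUP-.04*A[:,0]+[0,0,.05],m.sum(),q[np.argsort(k)[-8:]].mean(0),q.mean(0))
E
```

```text
down [ 0.5696 -0.1936 -0.0099] w 0.0875 0.0 [-1.1  0.7  1.4] 18.4
closed [ 0.5706 -0.1937 -0.0094] w 0.0555 30.0 [3.7 1.4 2.7] 19.01
lift [ 0.568  -0.1931  0.1187] w 0.0557 30.0 [ 0.2  0.4 -3.7] 19.68
at [0.5224 0.1377 0.1154] w 0.0555 30.0 [-0.1 -0.1 -3.1] 21.0
red expected [0.52357065 0.25240409 0.13420235] 1136 [0.52226473 0.25139381 0.13615754] [0.52203108 0.23528629 0.14482319]
```

The roll is held (width 55.5 mm) and the red tip is within 2 mm of where it should be. Now I'll insert it, lower the black end and let go.

```bash
python3 - <<'E'
from h import *
a=R(YAW,.31)[:,0]; off=np.array([.001,0,0])
f0=read_state()["force"]
for b,v in ((.04,.15),(.012,.12)):
    P,A=pose(CUP-b*a+off,.31);movel(P,A,vel=v)
pr("mouth")
for b in (.006,.003,0,-.003,-.006):
    P,A=pose(CUP-b*a+off,.31);movel(P,A,vel=.06);s=pr(b)
    if (s["force"]-f0)@a<-2: break
b=min(b,0)-.001
for t in (.24,.18,.135):
    A=R(YAW,t);P,A=pose(CUP+off-b*A[:,0],t);movel(P,A,vel=.12);s=pr(t)
    
E
```

```text
mouth [0.5239 0.1657 0.0579] w 0.0554 30.0 [-0.2 -0.3 -2.7] 21.92
0.006 [0.5238 0.1709 0.0558] w 0.0553 30.0 [-0.7  0.2 -2.3] 22.17
0.003 [0.5239 0.1737 0.0548] w 0.0554 30.0 [-0.1 -0.1 -1.5] 22.42
0 [0.5239 0.1763 0.054 ] w 0.0557 30.0 [ 0.7 -3.2 -0.4] 22.67
0.24 [0.5238 0.1782 0.046 ] w 0.0557 30.0 [-0.8 -0.9 -0.2] 22.92
0.18 [0.5237 0.1801 0.0393] w 0.0553 30.0 [-1.7 -1.3  0.4] 23.17
0.135 [0.5238 0.1821 0.0344] w 0.0557 30.0 [-1.1 -1.8  0.7] 23.42
```

```bash
python3 - <<'E'
from h import *
open_jaws();dwell(.5);s=pr("open")
c1,p1,d1=shot("scene","rel");c2,p2,d2=shot("wrist","relw");c3,p3,d3=shot("top","relt")
for n,ci,d in (("scene",c1,d1),("wrist",c2,d2),("top",c3,d3)):
    C=cloud(ci,d);X=C-O;s=X@U;t=X@np.array([U[1],-U[0],0])
    for lo in (-.115,-.1,-.085,-.065,-.045,.02,.04,.06,.075,.09):
        q=(s>lo)&(s<lo+.012)&(abs(t)<.035)&(d>0)&(C[...,2]>.06)&(C[...,2]<.14)
        if q.sum()>4:
            zz=C[q][:,2];hi=zz>np.percentile(zz,75);print(n,lo,q.sum(),"ztop",np.percentile(zz,95).round(4),"t",t[q][hi].mean().round(4),t[q].min().round(3),t[q].max().round(3))
u,v=pix(c1,O+[0,0,.08]).astype(int)
cv2.imwrite("pics/rel2.png",np.hstack([cv2.resize(p1[v-50:v+50,u-50:u+50],(400,400),interpolation=cv2.INTER_CUBIC),cv2.resize(p2[60:400,150:490],(400,400))]))
E
```

```text
open [0.524  0.1824 0.0342] w 0.0881 0.0 [-0.4 -0.4 -0.1] 24.6
scene -0.115 36 ztop 0.1074 t 0.0041 -0.013 0.024
scene -0.1 38 ztop 0.108 t 0.0013 -0.014 0.021
scene -0.085 6 ztop 0.1084 t 0.0102 -0.001 0.017
scene -0.065 16 ztop 0.123 t 0.0025 -0.017 0.012
scene -0.045 12 ztop 0.1169 t 0.0001 -0.02 0.008
scene 0.02 50 ztop 0.11 t 0.0049 -0.013 0.03
scene 0.04 52 ztop 0.1069 t 0.0034 -0.016 0.033
scene 0.06 80 ztop 0.1014 t 0.0037 -0.024 0.032
scene 0.075 18 ztop 0.0837 t 0.001 -0.007 0.019
scene 0.09 10 ztop 0.0849 t 0.0115 0.003 0.019
wrist -0.065 107 ztop 0.1098 t -0.0214 -0.028 0.026
wrist -0.045 1348 ztop 0.1171 t -0.0001 -0.028 0.026
wrist 0.02 2804 ztop 0.1091 t -0.0001 -0.028 0.026
wrist 0.04 3140 ztop 0.1064 t -0.0 -0.028 0.026
wrist 0.06 3896 ztop 0.1037 t -0.0002 -0.028 0.026
wrist 0.075 936 ztop 0.085 t -0.0005 -0.011 0.01
wrist 0.09 1654 ztop 0.0876 t -0.0002 -0.016 0.016
top -0.115 28 ztop 0.1094 t 0.0018 -0.02 0.023
top -0.1 39 ztop 0.1088 t 0.002 -0.013 0.018
top -0.085 29 ztop 0.1074 t 0.0021 -0.009 0.012
top -0.065 70 ztop 0.1197 t 0.0023 -0.023 0.029
top -0.045 69 ztop 0.1182 t 0.0037 -0.024 0.028
```

View pics/rel2.png

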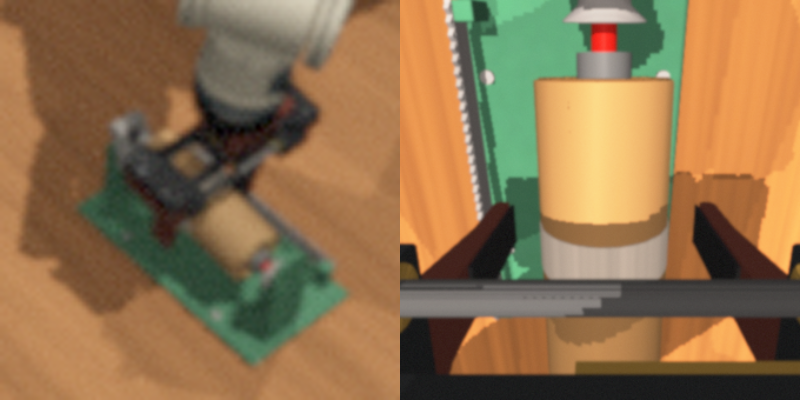

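The roll has been let go with tilt about 0.126 rad (black tip near z = 0.098), the red pin is in the cup, and it's centred between the open fingers. I'll regrip it, push the black end inward and down under the guide edge, and release.

```bash
python3 - <<'E'
from h import *
close();s=pr("grip")
P0,A0=pose(CUP+[.001,0,0]+.001*R(YAW,.135)[:,0],.135)
a=R(YAW,.126)[:,0]
ok=True
for d,ph,v in ((.006,0,.06),(.012,0,.06),(.012,.06,.08),(.012,.10,.08),(.012,.128,.06)):
    Rot=R(YAW,.135-ph)@A0.T
    movel(CUP+Rot@(P0+d*a-CUP),Rot@A0,vel=v);s=pr((d,ph))
    if np.linalg.norm(s["force"])>30: ok=False;print("STOP");break
if ok:
    open_jaws();dwell(.3);s=pr("open")
    c2,p2,d2=shot("wrist","endw")
    C=cloud(c2,d2);X=C-O;s=X@U;t=X@np.array([U[1],-U[0],0])
    for lo in (-.06,-.045,.02,.04,.055,.075):
        q=(s>lo)&(s<lo+.012)&(abs(t)<.03)&(d2>0)&(C[...,2]>.06)&(C[...,2]<.14)
        if q.sum()>4:
            zz=C[q][:,2];hi=zz>np.percentile(zz,75);print(lo,"ztop",np.percentile(zz,95).round(4),"t",t[q][hi].mean().round(4))
E
```

```text
grip [0.5239 0.1824 0.0342] w 0.0554 30.0 [-0.4 -0.1 -0.2] 25.36
(0.006, 0) [0.5238 0.1882 0.0332] w 0.0552 30.0 [ 0.9 -4.3 -1.8] 25.61
(0.012, 0) [0.5238 0.1937 0.0325] w 0.0557 30.0 [ 1.3 -6.4 -0.6] 25.86
(0.012, 0.06) [0.5233 0.1954 0.0266] w 0.0557 30.0 [-0.1 -6.3 -1.3] 26.11
(0.012, 0.1) [0.5236 0.1975 0.0229] w 0.0556 30.0 [ 0.1 -5.8 -0.1] 26.36
(0.012, 0.128) [0.5239 0.1992 0.0207] w 0.0553 30.0 [ 0.8 -6.3  0.9] 26.61
open [0.5241 0.2001 0.0207] w 0.0878 0.0 [-0.   0.8 -0.1] 27.59
-0.06 ztop 0.0863 t -0.0236
-0.045 ztop 0.0957 t -0.0113
0.02 ztop 0.0994 t -0.0
0.04 ztop 0.0993 t -0.0003
0.055 ztop 0.0994 t -0.0001
0.075 ztop 0.0825 t -0.0006
```

The roll is now level, with its axis at z about 0.071. I'll retreat straight up and check where it sits along the dispenser.

```bash
python3 - <<'E'
from h import *
P=read_state()["tcp_pos"];movel(P+[0,0,.2],vel=.25);movel(P+[0,-.06,.28],vel=.2)
pr("up")
c1,p1,d1=shot("scene","end")
for n in ("wrist","top"):
    ci,p,d=shot(n,"end"+n)
    C=cloud(ci,d);X=C-O;s=X@U;t=X@np.array([U[1],-U[0],0])
    q=(d>0)&(abs(t)<.008)&(C[...,2]>.09)&(C[...,2]<.105)&(abs(s)<.085);print(n,"paper s",s[q].min(),s[q].max())
    for lo in (-.086,-.06,-.04,0,.04,.055,.075):
        q=(s>lo)&(s<lo+.008)&(abs(t)<.03)&(d>0)&(C[...,2]>.06)&(C[...,2]<.12)
        if q.sum()>4:
            zz=C[q][:,2];hi=zz>np.percentile(zz,75);print(lo,"ztop",np.percentile(zz,95).round(4),"t",t[q][hi].mean().round(4))
    if n=="wrist":
        u,v=pix(ci,O+[0,0,.07]).astype(int);print(u,v)
        w=cv2.resize(p[max(0,v-90):v+90,u-90:u+90],(400,400),interpolation=cv2.INTER_CUBIC)
u,v=pix(c1,O+[0,0,.08]).astype(int)
cv2.imwrite("pics/end2.png",np.hstack([cv2.resize(p1[v-50:v+50,u-50:u+50],(400,400),interpolation=cv2.INTER_CUBIC),w]))
E
```

```text
up [0.5235 0.1401 0.2994] w 0.0878 0.0 [-0.6  0.5 -0.5] 29.24
wrist paper s -0.06919187518136741 0.07069639906016532
-0.086 ztop 0.0889 t -0.0021
-0.06 ztop 0.0997 t -0.0003
-0.04 ztop 0.0997 t -0.0001
0 ztop 0.1002 t 0.0
0.04 ztop 0.0996 t -0.0003
0.055 ztop 0.0993 t -0.0008
0.075 ztop 0.0829 t -0.0006
324 136Traceback (most recent call last):
  File "<stdin>", line 8, in <module>
    return umr_minimum(a, axis, None, out, keepdims, initial, where)
ValueError: zero-size array to reduction operation minimum which has no identity
```

The wrist view puts the paper from -69 to +71 mm (expected -68.5 to +71.5). The roll is level, aligned and clear of the robot, so I'm handing in.

```bash
python3 -c "
from station import *
print(finish_job())"
```

```text
the job is handed in; nothing more can be done
None
```

The roll is loaded and handed in: in the last wrist-camera depth check it sat level, in line with the dispenser, with the black pin in its pocket; I got no verdict back. For the final push I regripped the roll and carried it in and down, rather than pressing on the black end. My first grasps closed empty because the real fingertips end about 35 mm short of the stated TCP, so I corrected for that.

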